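# Unscrew the peg jar and put the clothes pegs away

## Task

The washing is in, so put the clothes pegs away: unscrew the blue lid of the clear jar until its thread lets go, without forcing it, lift it off and lay it knob up on the middle of the round cork mat. Then put every peg from the white tray into the jar, and leave the spice jar, the small tin and the salt shaker where they are.

Things in the scene. Friction and masses are not known exactly. Their poses are not given: they have to be found in the camera images.
- jar: Clear upright fixed jar. Origin: centre of its underside; z up. 112 mm across; neck 105 mm across over the thread, 87 inside; rim 128 mm and inner floor 6 mm above the origin. Right-hand thread: turned anticlockwise from above the lid climbs 9 mm a turn, turns easily, and after about two turns (17 to 18 mm higher than at the start) the thread lets go. It cannot be pulled off before that.
- lid: Blue screw lid, 116 mm across, with a round ribbed white knob on top to grip; 110 to 180 g. Origin: on its axis, underside of its top plate; z up; its yaw shows its turning. Skirt to 28 mm below the origin, plate 4 mm thick, knob 44 mm across from 4 to 34 mm above the origin. Starts fully screwed on: origin 128 mm above the jar's origin.
- mat: Round cork mat, 150 mm across, 6 mm thick, fixed to the worktop. Origin: centre of its underside. A lid resting flat on it has its origin 34 mm above the mat's origin.
- tray: Shallow white peg tray with grey ribs, fixed, 104 mm (its x) by 274 mm (its y), with four compartments side by side along its y; floor 5 mm high, ribs and rim 6 mm higher still, so 11 mm above the worktop. Origin: centre of its underside. Near it a wall cabinet hangs over the worktop: beyond x = 0.61 and left of y = -0.07, from 0.46 m up.
- peg_1: Wooden clothes peg, 72 mm long (its y) x 15 mm wide (its x) x 12 mm thick (its z), 20 g. Origin: centre of its underside. At the start it lies in a tray compartment of its own, about 67 mm from the next across its width; not every start has all four pegs.
- peg_2: Wooden clothes peg, 72 mm long (its y) x 15 mm wide (its x) x 12 mm thick (its z), 20 g. Origin: centre of its underside. At the start it lies in a tray compartment of its own, about 67 mm from the next across its width; not every start has all four pegs.
- peg_3: Wooden clothes peg, 72 mm long (its y) x 15 mm wide (its x) x 12 mm thick (its z), 20 g. Origin: centre of its underside. At the start it lies in a tray compartment of its own, about 67 mm from the next across its width; not every start has all four pegs.
- peg_4: Wooden clothes peg, 72 mm long (its y) x 15 mm wide (its x) x 12 mm thick (its z), 20 g. Origin: centre of its underside. At the start it lies in a tray compartment of its own, about 67 mm from the next across its width; not every start has all four pegs.
- spice_jar: Bystander: small spice jar with red top, 45 mm across, 106 mm tall. Origin: centre of underside.
- small_tin: Bystander: green and gold food tin, 75 mm across, 58 mm tall. Origin: centre of underside.
- salt_shaker: Bystander: glass salt shaker with grey top, 44 mm across, 90 mm tall. Origin: centre of underside.

How it is judged:
On the way, in this order (a step that is already met when the one before it is completed fails the run):
1. the lid is unscrewed and lifted clear of the jar (z of lid in the frame of jar above 0.16 m), for 0.1 s.
2. the lid lies knob up on the cork mat, released (horizontal distance between lid and mat below 0.035 m and height (world z) of lid below 0.04 m and angle between lid's own z axis and vertical below 0.12 rad and contact force between the fingers and lid below 0.05 N and linear speed of lid below 0.02 m/s), for 0.2 s.
At the end, for the whole second after the job is handed in: Every peg present lies at rest inside the jar (origin within 50 mm of the jar's axis and less than 105 mm above its underside); the lid rests knob up on the mat, its centre within 35 mm of the mat's centre, tilted less than 0.12 rad (horizontal distance between lid and mat below 0.035 m and height (world z) of lid below 0.04 m and angle between lid's own z axis and vertical below 0.12 rad and horizontal distance between each of peg_1, peg_2, peg_3, peg_4 and jar below 0.05 m and z of each of peg_1, peg_2, peg_3, peg_4 in the frame of jar below 0.105 m and linear speed of each of peg_1, peg_2, peg_3, peg_4 below 0.03 m/s and linear speed of lid below 0.02 m/s); the robot touches nothing.
It fails at once if the spice jar is moved more than 30 mm (distance of spice_jar from where it was at the start of the episode above 0.03 m).
It fails at once if the small tin is moved more than 30 mm (distance of small_tin from where it was at the start of the episode above 0.03 m).
It fails at once if the salt shaker is moved more than 30 mm (distance of salt_shaker from where it was at the start of the episode above 0.03 m).
It fails at once if the lid is forced against the jar with more than 90 N (contact force between lid and jar above 90 N).
Of peg_1, peg_2, peg_3, peg_4 only 2 to 4 are there at a start; the rules pass over those that are not, and their reading is None.
At some moment in a run one of peg_1, peg_2, peg_3, peg_4 may be knocked a few centimetres aside while the robot is not near it.
It also fails if it takes over 210 s, if anything falls off the work surface, if the arm or the gripper's body presses on something with over 40 N, if the wrist force passes 120 N, or if a joint passes its speed limit or range.

## Robot

A 6-joint arm with a two-finger parallel gripper is mounted at the origin on a cart in front of the work surface, level with it; the furniture and walls round the work are solid. World frame = base frame: x ahead of the robot, y to its left, z up, the work surface at z = 0. Lengths are in m, angles in rad, forces in N, time in s.
With the tool pointing down it reaches from about 0.375 to 0.9 m from the base axis. Payload 3.1 kg.
Tool frame: the origin (TCP) lies midway between the tips of the shut fingers; the grasp point (between the pads) lies robot.grip_depth behind it (robot.grip_depth is the distance from the TCP to the grasp point, in m); z points along the fingers, y is the line along which they close (so a half turn about z gives the same grasp; the last joint's range is limited). The gripper opens to 87 mm and grips with 3 to 60 N. Pads are 19 mm wide; open, the fingers measure 117 mm over their backs; the gripper's body (75 mm by 190 mm) begins 51 mm behind the grasp point.
Start: joints at [-1.288, 0.527, 1.433, -0, 1.181, -0.178], TCP at [0.278, -0.56, 0.223] pointing down, gripper open.
Joint ranges: [-3.08, 3.08], [-0.75, 2.2], [0.22, 2.44], [-1.43, 4.57], [0, 2.65], [-2.85, 2.85]. Speed limits (rad/s): [2.79, 2.79, 3.14, 3.14, 3.14, 3.14].

## Interface

Orientations are given as a unit quaternion [x, y, z, w].
In Python, from rig import robot gives the robot as it stands.
- The arm moves only by the tool inch_along, called after "Emit:" as name([rows], argument=value, ...), one row to a line, values as JSON. Schema: {"type":"object","properties":{"rows":{"type":"string"},"finger_gap":{"type":"number"},"squeeze":{"type":"number"},"only":{"type":"string"},"quiet":{"type":"boolean"},"lines":{"type":"string"}},"required":["rows"],"additionalProperties":false}. rows is a string of 1 to 20 rows, one to a line, with the numbers parted by commas; each row has 4 numbers: dx, dy, dz in units of 25 mm, then a turn about the tool's z in units of 0.05 rad; each row shifts and turns the commanded pose from where the row before left it, along the tool's axes as they then stand; what a row does not reach is not made up. A row lasts 1/12 s, in which the tool goes at most 0.0417 m and 0.125 rad, less where a joint would pass 70% of its speed; a pose out of reach is approached as far as the arm can. finger_gap is the finger opening in m, set as the call begins (left out keeps the last). The fingers move at their own pace and stop on an object; squeeze is the grip in N (left out, the last holds). Time passes only in rows, so rows that do not move let the fingers close. The tool returns the time, the measured TCP pose, the force, the opening and the grip force at its end. only (a regular expression) keeps the lines of the reply that match it, lines (a string "A,B") keeps lines A to B, and quiet returns only ok. Input that does not fit is refused with a message, and nothing moves.
- robot.get_obs(): the state, without advancing time (a new reading comes with each control period).
- robot.camera(name): name is "side" or "top" or "wrist"; returns a dict with "img" (400x640x3 uint8, red, green, blue), "fx", "fy", "cx", "cy" (pixels), "k1" (the pictures are not rectified: a ray, as slopes to the right and down, at radius r is drawn at 1 + k1 r^2 times it, then the intrinsics apply), "xyz" and "attitude" of the camera in the world. Camera axes: x right, y down, z forward; pixel columns grow to the right and rows downward; lengths in m; the calibration is good to about 2 mm. A picture is of the moment at which its call begins. There is no depth.
- robot.hand_in(): hands the job in; it is judged then, once.
The state is a dict: "time": time; "q": joint angles; "joint_velocities": joint speeds; "joint_torque": joint torques, N m; "position": TCP position; "tool_rot": TCP orientation; "ft_force": force on the tool from outside, world axes, zero at the start; "moment": the same for the moment, N m; "grip_width": finger opening in m; "grip_force": force on a finger pad.
Only numpy, scipy, OpenCV 4.12 (cv2) and the standard library are available. Lean on these libraries where they do the work, as an engineer would, in place of code of your own. Each camera call takes 0.05 s, during which the arm holds its last target. There are 200 camera calls.

## Working session

There is one attempt and no reset: what is moved stays moved. The work goes in short steps, Python scripts to look and compute and a tool call to move; the robot and the scene stay as the last step left them, time stands still between calls to the robot, and variables do not carry over. Pictures are saved under pics/ and viewed, at most 14 in all, crops included, and the job is handed in when it is done.

```bash
ls; mkdir -p pics; python3 - <<'E'
from rig import robot
import cv2,numpy as np
print(robot.grip_depth, robot.get_obs())
for n in ["top","side"]:
    c=robot.camera(n); cv2.imwrite(f"pics/{n}0.png",c.pop("img")[:,:,::-1]); print(n,c)
E
```

```text
pics
rig.py
0.0187 {'time': 0.0, 'q': array([-1.28851226e+00,  5.28439527e-01,  1.43391020e+00, -9.79198636e-06,
        1.18138411e+00, -1.78496126e-01]), 'joint_velocities': array([-3.27064122e-04, -1.58592204e-03,  5.44602778e-05,  1.10064402e-03,
       -4.47827258e-04, -2.42264903e-03]), 'joint_torque': array([ 6.73488812e-04, -4.40041709e+01, -1.76592332e+01,  6.32289425e-02,
        5.83262590e-02, -1.70189892e-04]), 'position': array([ 0.27772281, -0.55908726,  0.22158549]), 'tool_rot': array([ 9.73576404e-01,  2.28359015e-01, -6.00536626e-05, -1.06891535e-03]), 'ft_force': array([-0.84156505,  0.28914104,  0.42220348]), 'moment': array([ 0.00466918, -0.02903678, -0.00820253]), 'grip_force': 0.0, 'grip_width': 0.08705981855476701}
top {'fx': 405.33581936210214, 'fy': 405.33581936210214, 'cx': 320.71394883297273, 'cy': 200.1387020867932, 'k1': -0.07223680490136739, 'xyz': array([ 0.33373217, -0.10826321,  1.24701226]), 'attitude': array([-0.69370196,  0.71291638, -0.07245139,  0.07265413])}
side {'fx': 372.611941144028, 'fy': 372.611941144028, 'cx': 322.2622257050503, 'cy': 199.16748564023356, 'k1': -0.08537865874729662, 'xyz': array([0.42115233, 0.57120317, 0.72013268]), 'attitude': array([-0.11589651,  0.90429889, -0.40848511,  0.04417489])}
```
View pics/top0.png

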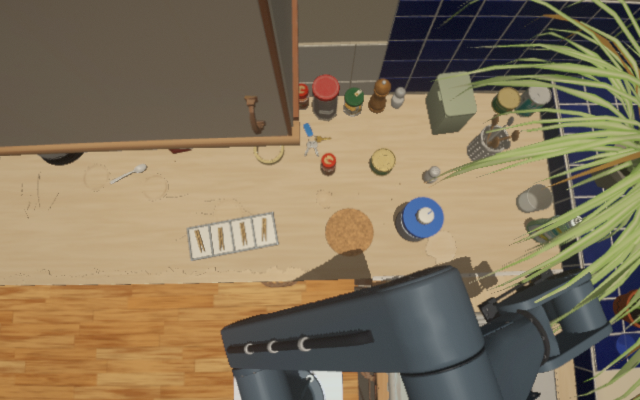

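View pics/side0.png

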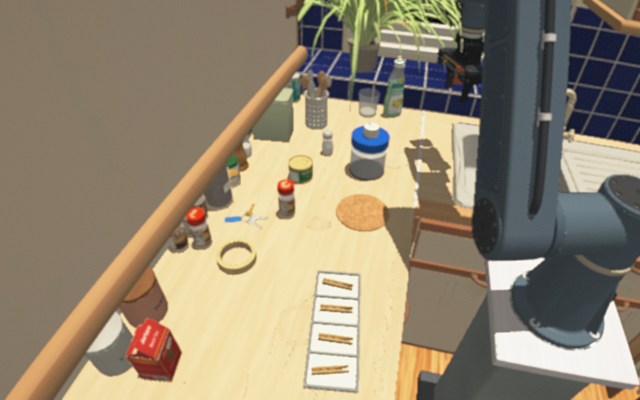

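The top view shows the lid at about (421,218) with its knob at (426,215), the mat at (349,231) and the tray at (232,236) with four pegs. The spice jar is at (329,162), the tin at (383,160) and the shaker at (432,174). The side view agrees with this.

```bash
cat > h.py <<'E'
from rig import robot
import cv2,numpy as np
from scipy.spatial.transform import Rotation as R
def shot(n,save=None):
    c=robot.camera(n)
    if save: cv2.imwrite(f"pics/{save}.png",c["img"][:,:,::-1])
    return c
def ray(c,p):
    K=np.array([[c["fx"],0,c["cx"]],[0,c["fy"],c["cy"]],[0,0,1]])
    u=cv2.undistortPoints(np.array([[p]],float),K,np.array([c["k1"],0,0,0,0.]))[0,0]
    return R.from_quat(c["attitude"]).apply([u[0],u[1],1])
def onz(c,p,z):
    d=ray(c,p); return c["xyz"]+d*(z-c["xyz"][2])/d[2]
def blobs(c,lo,hi,roi,amin=20):
    """HSV blobs in roi x0,y0,x1,y1 -> list of (area, centroid, minAreaRect)"""
    x0,y0,x1,y1=roi
    hsv=cv2.cvtColor(c["img"],cv2.COLOR_RGB2HSV)[y0:y1,x0:x1]
    m=cv2.inRange(hsv,np.array(lo),np.array(hi))
    cs,_=cv2.findContours(m,cv2.RETR_EXTERNAL,cv2.CHAIN_APPROX_NONE)
    out=[]
    for k in cs:
        if cv2.contourArea(k)<amin: continue
        k=k+np.array([x0,y0]); M=cv2.moments(k)
        out.append((cv2.contourArea(k),np.array([M["m10"]/M["m00"],M["m01"]/M["m00"]]),k))
    return sorted(out,key=lambda t:-t[0])
def circ(c,k,z):
    P=np.array([onz(c,p[0],z)[:2] for p in k],np.float32)
    P=cv2.convexHull(P)
    (x,y),(a,b),_=cv2.fitEllipse(P); return np.round([x,y,a,b],4)
def tri(c1,p1,c2,p2):
    d1,d2=ray(c1,p1),ray(c2,p2); s=np.linalg.lstsq(np.c_[d1,-d2],c2["xyz"]-c1["xyz"],rcond=None)[0]
    a,b=c1["xyz"]+d1*s[0],c2["xyz"]+d2*s[1]; return (a+b)/2,np.linalg.norm(a-b)
E
python3 - <<'E'
from h import *
t=shot("top");s=shot("side")
for nm,c,roi,rk,rm in (("top",t,(395,190,450,245),(410,200,440,230),(320,200,380,262)),("side",s,(345,120,395,160),(360,122,384,142),(330,188,392,235))):
    b=blobs(c,(100,120,40),(130,255,255),roi)
    for a,m,k in b[:1]: print(nm,"lid",a,m.round(1),circ(c,k,.132))
    for a,m,k in blobs(c,(0,0,130),(179,75,255),rk)[:2]: print(nm,"knob",a,m.round(1),circ(c,k,.162))
    for a,m,k in blobs(c,(3,110,60),(18,255,230),rm,200)[:2]: print(nm,"mat",a,m.round(1),circ(c,k,.006))
def show(c,x0,y0,w,h,f):return cv2.resize(c["img"][y0:y0+h,x0:x0+w,::-1],None,fx=f,fy=f,interpolation=cv2.INTER_CUBIC)
A=show(t,180,205,110,60,6);B=show(t,320,140,140,110,4)
im=np.zeros((800,660,3),np.uint8);im[:360]=A;im[360:800,:560]=B
cv2.imwrite("pics/crop0.png",im[:, :][:,:660] if 0 else cv2.resize(im,(495,600)))
# tray: white
hsv=cv2.cvtColor(t["img"],cv2.COLOR_RGB2HSV)
for a,m,k in blobs(t,(0,0,100),(179,60,255),(180,205,285,265),100)[:5]:
    r=cv2.minAreaRect(np.array([onz(t,p[0],.005)[:2] for p in k],np.float32)); print("tray",a,m.round(1),np.round(r[0],4),np.round(r[1],4),r[2])
for a,m,k in blobs(t,(5,80,60),(25,255,240),(190,213,278,258),10)[:8]:
    r=cv2.minAreaRect(np.array([onz(t,p[0],.017)[:2] for p in k],np.float32)); print("peg",a,m.round(1),np.round(r[0],4),np.round(r[1],4),r[2])
E
```

```text
top lid 1175.0 [422.4 217.1] [ 0.5105 -0.3944  0.1096  0.1122]
top knob 202.5 [425.7 215. ] [ 0.51   -0.396   0.044   0.0481]
top mat 1728.5 [349. 232.] [ 0.4908 -0.1958  0.1467  0.1481]
side lid 559.0 [369.8 141. ] [ 0.5062 -0.3769  0.1069  0.1501]
side knob 195.5 [371.9 127.3] [ 0.5105 -0.4107  0.0695  0.1461]
side mat 1320.5 [362.4 213.7] [ 0.4887 -0.1925  0.1458  0.1485]
tray 2886.5 [231.8 235.9] [0.4882 0.1662] [0.1066 0.2756] 9.325496673583984
peg 124.5 [226.6 214.7] [0.5465 0.1739] [0.1747 0.0219] 88.49087524414062
peg 50.5 [220.3 236.4] [0.4806 0.1983] [0.0632 0.012 ] 5.985648155212402
peg 50.0 [198.5 238.2] [0.4764 0.2647] [0.0623 0.0123] 18.276338577270508
peg 46.0 [242.7 231.2] [0.4952 0.129 ] [0.0626 0.0116] 10.015174865722656
peg 37.5 [272.4 253.6] [0.4295 0.0432] [0.0363 0.0211] 88.58414459228516
peg 34.5 [263.7 226.9] [0.5095 0.0661] [0.0092 0.0527] 89.98374938964844
```

View pics/crop0.png

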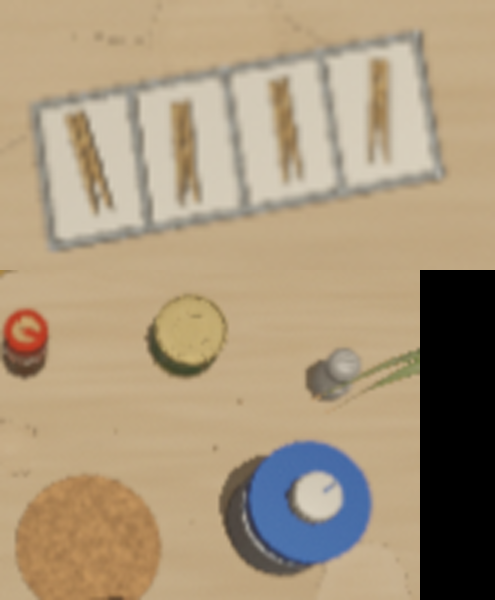

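```bash
cat >> h.py <<'E'
def to(x,y,z):
    o=robot.get_obs(); r=R.from_quat(o["tool_rot"]); y_=r.as_matrix()[:,1]
    print("t",round(o["time"],2),"pos",o["position"].round(4),"tool delta",r.inv().apply(np.array([x,y,z])-o["position"]).round(4),"q6",o["q"][5].round(3),
     "closing yaw",np.arctan2(y_[1],y_[0]).round(3),"tilt",np.arccos(-r.as_matrix()[2,2]).round(4),"w",o["grip_width"].round(4),"F",o["ft_force"].round(1))
E
python3 - <<'E'
from h import *
to(.510,-.396,.22)
t=shot("top")
for nm,z,p in(("salt",.09,(435,172)),("tin",.058,(384,160)),("spice",.106,(329,161))): print(nm,onz(t,p,z).round(3))
E
```

```text
Traceback (most recent call last):
  File "h.py", line 36, in to
    "closing yaw",np.arctan2(y_[1],y_[0]).round(3),"tilt",np.arccos(-r.as_matrix()[2,2]).round(4),"w",o["grip_width"].round(4),"F",o["ft_force"].round(1))
                                                                                                      ^^^^^^^^^^^^^^^^^^^^^
AttributeError: 'float' object has no attribute 'round'
```

```bash
sed -i 's/o\["grip_width"\].round(4)/round(o["grip_width"],4)/' h.py
python3 - <<'E'
from h import *
to(.510,-.396,.22)
t=shot("top")
for nm,z,p in(("salt",.09,(435,172)),("tin",.058,(384,160)),("spice",.106,(329,161))): print(nm,onz(t,p,z).round(3))
E
```

```text
t 0.2 pos [ 0.2778 -0.5594  0.2219] tool delta [ 0.2806 -0.0431  0.002 ] q6 -0.178 closing yaw -1.11 tilt 0.0014 w 0.087 F [-0.4  0.2  1.1]
salt [ 0.651 -0.453  0.09 ]
tin [ 0.702 -0.309  0.058]
spice [ 0.688 -0.139  0.106]
```

Units first: shifts go in units of 25 mm and turns go in units of 0.05 rad. So 0.0234 m is 0.936, -0.0036 m is -0.144.

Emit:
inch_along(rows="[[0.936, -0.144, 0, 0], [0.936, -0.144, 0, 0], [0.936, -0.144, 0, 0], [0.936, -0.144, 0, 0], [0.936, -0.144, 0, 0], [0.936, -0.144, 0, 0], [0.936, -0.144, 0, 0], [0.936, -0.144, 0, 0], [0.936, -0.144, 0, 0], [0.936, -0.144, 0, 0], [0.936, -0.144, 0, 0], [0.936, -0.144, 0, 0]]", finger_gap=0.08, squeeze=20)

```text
refused: rows: the value is not of type 'string' (schema: type "string"). Nothing was moved.
```

Nothing moved. I misread the format; it is rows one to a line, with the numbers parted by commas. Resending.

Emit:
inch_along(rows="0.936,-0.144,0,0\n0.936,-0.144,0,0\n0.936,-0.144,0,0\n0.936,-0.144,0,0\n0.936,-0.144,0,0\n0.936,-0.144,0,0\n0.936,-0.144,0,0\n0.936,-0.144,0,0\n0.936,-0.144,0,0\n0.936,-0.144,0,0\n0.936,-0.144,0,0\n0.936,-0.144,0,0", finger_gap=0.08, squeeze=20)

```text
time: 1.25
position: [0.511, -0.3953, 0.2224]
tool_rot: [0.974, 0.228, -0.0, -0.0]
ft_force: [-0.8, -0.5, -0.7]
grip_width: 0.0802
grip_force: 0.0
```

Emit:
inch_along(rows="0,0,0,2.5\n0,0,0,2.5\n0,0,0,2.5\n0,0,0,2.5\n0,0,0,2.5\n0,0,0,2.5\n0,0,0,2.5\n0,0,0,2.5\n0,0,0,2.5\n0,0,0,2.5\n0,0,0,2.5\n0,0,0,2.5\n0,0,0,2.5\n0,0,0,2.5\n0,0,0,2.5\n0,0,0,2.5")

```text
time: 2.58
position: [0.5101, -0.3961, 0.2223]
tool_rot: [0.716, -0.698, -0.0, -0.0]
ft_force: [-0.2, 0.2, -0.6]
grip_width: 0.0801
grip_force: 0.0
```

```bash
python3 - <<'E'
from h import *
to(.510,-.396,.22)
w=shot("wrist","w1");t=shot("top")
print(w["xyz"],w["attitude"])
print(len(blobs(t,(100,120,40),(130,255,255),(395,190,450,245))))
E
```

```text
t 2.58 pos [ 0.5101 -0.3961  0.2223] tool delta [-0.0001  0.0001  0.0023] q6 2.283 closing yaw -3.116 tilt 0.0004 w 0.0801 F [-0.2  0.2 -0.6]
[ 0.51162729 -0.47352113  0.38446248] [-0.01248559  0.98975436  0.14222293 -0.00174924]
0
```

View pics/w1.png

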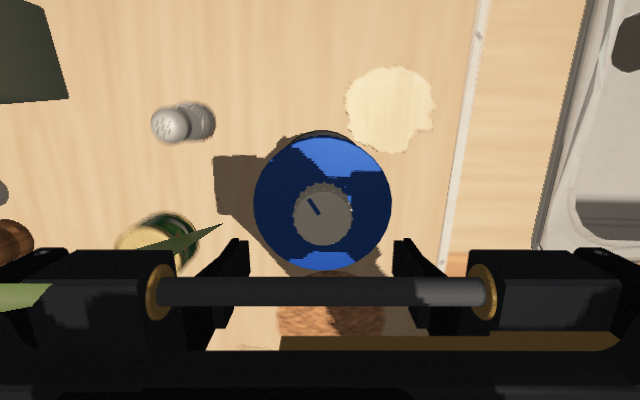

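The wrist view shows the lid centred at about (323,202), with the knob top at (323,213) between the fingers and clear space on both sides. I'll refine the jar axis from these.

```bash
python3 - <<'E'
from h import *
w=shot("wrist")
for a,m,k in blobs(w,(100,120,30),(130,255,255),(245,125,400,275),1000)[:1]: print("lid",a,m,circ(w,k,.132))
for a,m,k in blobs(w,(0,0,60),(40,110,255),(285,175,358,255),500)[:2]: print("knob",a,m,circ(w,k,.160),onz(w,m,.162))
E
```

```text
lid 14273.0 [321.96321726 202.80454938] [ 0.5087 -0.3983  0.1133  0.1159]
knob 2774.0 [322.06482817 214.10982937] [ 0.5089 -0.4008  0.0445  0.0488] [ 0.50885554 -0.40167114  0.162     ]
```

In the tool's units: 0.001 m is 0.04, 0.012 m is 0.48, 0.12 rad is 2.4.

Emit:
inch_along(rows="0.04,0.04,0.48,0\n0,0,0.48,0\n0,0,0.48,0\n0,0,0.48,0\n0,0,0.48,0\n0,0,0.48,0\n0,0,0.28,0\n0,0,0.2,0\n0,0,0,2.4\n0,0,0,2.4\n0,0,0,2.4\n0,0,0,2\n0,0,0,0", finger_gap=0.08)

```text
time: 3.82
position: [0.5095, -0.3975, 0.1387]
tool_rot: [-0.54, 0.842, -0.0, 0.0]
ft_force: [-0.0, 0.1, 0.1]
grip_width: 0.0798
grip_force: 0.0
```

Emit:
inch_along(rows="0,0,0,0\n0,0,0,0\n0,0,0,0\n0,0,0,0\n0,0,0,0\n0,0,0,0\n0,0,0,0\n0,0,0,0\n0,0,0,0\n0,0,0,0", finger_gap=0.03, squeeze=30)

```text
time: 4.65
position: [0.5093, -0.3973, 0.1386]
tool_rot: [-0.541, 0.841, 0.0, -0.0]
ft_force: [0.3, -1.7, 0.4]
grip_width: 0.0433
grip_force: 30.0
```

```bash
python3 -c "
from h import *
to(.509,-.397,.138); print(robot.get_obs()['moment'])"
```

```text
t 4.65 pos [ 0.5093 -0.3973  0.1386] tool delta [-0.0001  0.0003  0.0006] q6 2.735 closing yaw 2.713 tilt 0.0 w 0.0433 F [ 0.3 -1.7  0.4]
[ 0.1745892  -0.02442925  0.03550821]
```

In the tool's units: -0.00018 m is -0.0072, -0.125 rad is -2.5.

Emit:
inch_along(rows="0,0,-0.0072,-2.5\n0,0,-0.0072,-2.5\n0,0,-0.0072,-2.5\n0,0,-0.0072,-2.5\n0,0,-0.0072,-2.5\n0,0,-0.0072,-2.5\n0,0,-0.0072,-2.5\n0,0,-0.0072,-2.5\n0,0,-0.0072,-2.5\n0,0,-0.0072,-2.5")

```text
time: 5.48
position: [0.509, -0.397, 0.1399]
tool_rot: [0.932, -0.363, -0.0, -0.0]
ft_force: [-0.7, 0.4, -1.1]
grip_width: 0.0436
grip_force: 30.0
```

```bash
python3 - <<'E'
from h import *
to(.509,-.397,.138); print(robot.get_obs()['moment'])
w=shot("wrist")
im=w["img"][150:300,240:400,::-1]; cv2.imwrite("pics/w2.png",cv2.resize(im,None,fx=2,fy=2))
E
```

```text
t 5.48 pos [ 0.509  -0.397   0.1399] tool delta [-0.      0.      0.0019] q6 1.479 closing yaw -2.314 tilt 0.0009 w 0.0436 F [-0.7  0.4 -1.1]
[ 0.07406198 -0.0022397   0.06569614]
```

View pics/w2.png

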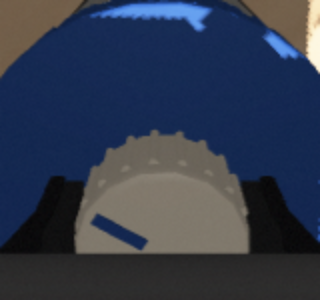

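The mark on the knob kept its angle in the tool frame: about 26° above left, as predicted at the grasp. The lid is turning with the gripper and the forces are small, so I'll go on.

Emit:
inch_along(rows="0,0,-0.0072,-2.5\n0,0,-0.0072,-2.5\n0,0,-0.0072,-2.5\n0,0,-0.0072,-2.5\n0,0,-0.0072,-2.5\n0,0,-0.0072,-2.5\n0,0,-0.0072,-2.5\n0,0,-0.0072,-2.5\n0,0,-0.0072,-2.5\n0,0,-0.0072,-2.5\n0,0,-0.0072,-2.5\n0,0,-0.0072,-2.5\n0,0,-0.0072,-2.5\n0,0,-0.0072,-2.5\n0,0,-0.0072,-2.5\n0,0,-0.0072,-2.5\n0,0,-0.0072,-2.5")

```text
time: 6.95
position: [0.5091, -0.397, 0.1431]
tool_rot: [0.772, 0.636, 0.0, -0.0]
ft_force: [-0.9, 1.0, -1.4]
grip_width: 0.0434
grip_force: 30.0
```

Emit:
inch_along(rows="0,0,-0.0072,-2.5\n0,0,-0.0072,-2.5\n0,0,-0.0072,-2.5\n0,0,-0.0072,-2.5\n0,0,-0.0072,-2.5\n0,0,-0.0072,-2.5\n0,0,-0.0072,-2.5\n0,0,-0.0072,-2.5\n0,0,-0.0072,-2.5\n0,0,-0.0072,-2.5\n0,0,-0.0072,-2.5\n0,0,-0.0072,-2.5\n0,0,-0.0072,-2.5\n0,0,-0.0072,-2.5\n0,0,-0.0072,-2.5\n0,0,-0.0072,-2.5")

```text
time: 8.28
position: [0.5091, -0.397, 0.1459]
tool_rot: [-0.119, 0.993, 0.0, -0.0]
ft_force: [0.2, 0.1, -0.8]
grip_width: 0.0433
grip_force: 30.0
```

```bash
python3 -c "
from h import *
to(.509,-.397,.146); print(robot.get_obs()['moment'])"
```

```text
t 8.28 pos [ 0.5091 -0.397   0.1459] tool delta [ 0.0001  0.0001 -0.0001] q6 -2.644 closing yaw 1.808 tilt 0.0007 w 0.0433 F [ 0.2  0.1 -0.8]
[ 0.15482049 -0.1678395   0.04534684]
```

In the tool's units: 0.125 rad is 2.5.

Emit:
inch_along(rows="0,0,0,0\n0,0,0,0\n0,0,0,0\n0,0,0,0\n0,0,0,0\n0,0,0,2.5\n0,0,0,2.5\n0,0,0,2.5\n0,0,0,2.5\n0,0,0,2.5\n0,0,0,2.5\n0,0,0,2.5\n0,0,0,2.5\n0,0,0,2.5\n0,0,0,2.5\n0,0,0,2.5\n0,0,0,2.5\n0,0,0,2.5\n0,0,0,2.5\n0,0,0,2.5", finger_gap=0.07)

```text
time: 9.95
position: [0.5093, -0.3973, 0.1464]
tool_rot: [0.734, 0.679, -0.0, 0.0]
ft_force: [-0.6, -0.3, -0.7]
grip_width: 0.0697
grip_force: 0.0
```

Emit:
inch_along(rows="0,0,0,2.5\n0,0,0,2.5\n0,0,0,2.5\n0,0,0,2.5\n0,0,0,2.5\n0,0,0,2.5\n0,0,0,2.5\n0,0,0,2.5\n0,0,0,2.5\n0,0,0,2.5\n0,0,0,2.5\n0,0,0,2.5\n0,0,0,2.5\n0,0,0,2.5\n0,0,0,2.5\n0,0,0,2.5\n0,0,0,2.5\n0,0,0,2.5\n0,0,0,2.5\n0,0,0,2.5")

```text
time: 11.62
position: [0.5093, -0.3973, 0.1464]
tool_rot: [0.876, -0.482, 0.0, 0.0]
ft_force: [-0.8, 0.7, 1.2]
grip_width: 0.07
grip_force: 0.0
```

Emit:
inch_along(rows="0,0,0,2.5\n0,0,0,2.5\n0,0,0,2.5\n0,0,0,2.5\n0,0,0,2.5\n0,0,0,2.5\n0,0,0,2.5\n0,0,0,2.5\n0,0,0,0")

```text
time: 12.37
position: [0.5093, -0.3972, 0.1463]
tool_rot: [-0.539, 0.842, 0.0, 0.0]
ft_force: [-0.4, 0.3, 0.7]
grip_width: 0.0701
grip_force: 0.0
```

```bash
python3 -c "
from h import *
to(.509,-.397,.1459)"
```

```text
t 12.37 pos [ 0.5093 -0.3972  0.1463] tool delta [-0.0001  0.0003  0.0004] q6 2.738 closing yaw 2.71 tilt 0.0 w 0.0701 F [-0.4  0.3  0.7]
```

Second stroke.

In the tool's units: -0.00018 m is -0.0072, -0.125 rad is -2.5.

Emit:
inch_along(rows="0,0,0,0\n0,0,0,0\n0,0,0,0\n0,0,0,0\n0,0,0,0\n0,0,0,0\n0,0,0,0\n0,0,-0.0072,-2.5\n0,0,-0.0072,-2.5\n0,0,-0.0072,-2.5\n0,0,-0.0072,-2.5\n0,0,-0.0072,-2.5\n0,0,-0.0072,-2.5\n0,0,-0.0072,-2.5\n0,0,-0.0072,-2.5\n0,0,-0.0072,-2.5\n0,0,-0.0072,-2.5", finger_gap=0.03, squeeze=30)

```text
time: 13.78
position: [0.5092, -0.3972, 0.1481]
tool_rot: [0.932, -0.363, -0.0, -0.0]
ft_force: [-0.5, -1.2, 0.4]
grip_width: 0.0436
grip_force: 30.0
```

Emit:
inch_along(rows="0,0,-0.0072,-2.5\n0,0,-0.0072,-2.5\n0,0,-0.0072,-2.5\n0,0,-0.0072,-2.5\n0,0,-0.0072,-2.5\n0,0,-0.0072,-2.5\n0,0,-0.0072,-2.5\n0,0,-0.0072,-2.5\n0,0,-0.0072,-2.5\n0,0,-0.0072,-2.5\n0,0,-0.0072,-2.5\n0,0,-0.0072,-2.5\n0,0,-0.0072,-2.5\n0,0,-0.0072,-2.5\n0,0,-0.0072,-2.5\n0,0,-0.0072,-2.5\n0,0,-0.0072,-2.5")

```text
time: 15.2
position: [0.5091, -0.3972, 0.1511]
tool_rot: [0.771, 0.637, -0.0, -0.0]
ft_force: [0.2, 0.1, 1.3]
grip_width: 0.0435
grip_force: 30.0
```

Emit:
inch_along(rows="0,0,-0.0072,-2.5\n0,0,-0.0072,-2.5\n0,0,-0.0072,-2.5\n0,0,-0.0072,-2.5\n0,0,-0.0072,-2.5\n0,0,-0.0072,-2.5\n0,0,-0.0072,-2.5\n0,0,-0.0072,-2.5\n0,0,-0.0072,-2.5\n0,0,-0.0072,-2.5\n0,0,-0.0072,-2.5\n0,0,-0.0072,-2.5\n0,0,-0.0072,-2.5\n0,0,-0.0072,-2.5\n0,0,-0.0072,-2.5\n0,0,-0.0072,-2.5")

```text
time: 16.53
position: [0.5092, -0.3973, 0.154]
tool_rot: [-0.12, 0.993, 0.0, -0.0]
ft_force: [-1.1, -0.0, -1.0]
grip_width: 0.0435
grip_force: 30.0
```

```bash
python3 -c "
from h import *
to(.509,-.397,.1459)"
```

```text
t 16.53 pos [ 0.5092 -0.3973  0.154 ] tool delta [0.0001 0.0003 0.0081] q6 -2.646 closing yaw 1.811 tilt 0.0002 w 0.0435 F [-1.1 -0.  -1. ]
```

Emit:
inch_along(rows="0,0,0,0\n0,0,0,0\n0,0,0,0\n0,0,0,0\n0,0,0,0\n0,0,0,2.5\n0,0,0,2.5\n0,0,0,2.5\n0,0,0,2.5\n0,0,0,2.5\n0,0,0,2.5\n0,0,0,2.5\n0,0,0,2.5\n0,0,0,2.5\n0,0,0,2.5\n0,0,0,2.5\n0,0,0,2.5\n0,0,0,2.5\n0,0,0,2.5\n0,0,0,2.5", finger_gap=0.07)

```text
time: 18.2
position: [0.5093, -0.3972, 0.154]
tool_rot: [0.734, 0.679, 0.0, -0.0]
ft_force: [0.3, -0.4, -0.2]
grip_width: 0.0701
grip_force: 0.0
```

Emit:
inch_along(rows="0,0,0,2.5\n0,0,0,2.5\n0,0,0,2.5\n0,0,0,2.5\n0,0,0,2.5\n0,0,0,2.5\n0,0,0,2.5\n0,0,0,0")

```text
time: 18.87
position: [0.5093, -0.3973, 0.154]
tool_rot: [0.952, 0.306, 0.0, 0.0]
ft_force: [0.3, -0.2, -0.4]
grip_width: 0.0702
grip_force: 0.0
```

Emit:
inch_along(rows="0,0,0,0\n0,0,0,0\n0,0,0,0\n0,0,0,0\n0,0,0,0\n0,0,0,0\n0,0,0,0", finger_gap=0.03, squeeze=30)

```text
time: 19.45
position: [0.5092, -0.3972, 0.154]
tool_rot: [0.951, 0.308, -0.0, -0.0]
ft_force: [0.8, 0.2, 0.1]
grip_width: 0.0431
grip_force: 30.0
```

```bash
python3 -c "
from h import *
to(.509,-.397,.153)"
```

```text
t 19.45 pos [ 0.5092 -0.3972  0.154 ] tool delta [-0.0001 -0.0003  0.001 ] q6 0.11 closing yaw -0.945 tilt 0.0002 w 0.0431 F [0.8 0.2 0.1]
```

In the tool's units: -0.00018 m is -0.0072, -0.125 rad is -2.5.

Emit:
inch_along(rows="0,0,-0.0072,-2.5\n0,0,-0.0072,-2.5\n0,0,-0.0072,-2.5\n0,0,-0.0072,-2.5\n0,0,-0.0072,-2.5\n0,0,-0.0072,-2.5\n0,0,-0.0072,-2.5\n0,0,-0.0072,-2.5\n0,0,-0.0072,-2.5\n0,0,-0.0072,-2.5\n0,0,-0.0072,-2.5\n0,0,-0.0072,-2.5\n0,0,-0.0072,-2.5\n0,0,-0.0072,-2.5\n0,0,-0.0072,-2.5\n0,0,-0.0072,-2.5\n0,0,-0.0072,-2.5")

```text
time: 20.87
position: [0.5091, -0.3972, 0.1571]
tool_rot: [0.191, 0.982, 0.0, -0.0]
ft_force: [-0.0, -0.0, 0.8]
grip_width: 0.0433
grip_force: 30.0
```

Emit:
inch_along(rows="0,0,-0.04,0\n0,0,-0.04,0\n0,0,0,0")

```text
time: 21.12
position: [0.5092, -0.3972, 0.1591]
tool_rot: [0.195, 0.981, 0.0, -0.0]
ft_force: [0.9, 0.2, -2.4]
grip_width: 0.0434
grip_force: 30.0
```

Emit:
inch_along(rows="0,0,-0.08,0\n0,0,-0.16,0\n0,0,-0.32,0\n0,0,-0.4,0\n0,0,-0.4,0\n0,0,-0.4,0\n0,0,-0.4,0\n0,0,-0.24,0\n0,0,0,0\n0,0,0,0")

```text
time: 21.95
position: [0.5094, -0.3974, 0.2197]
tool_rot: [0.194, 0.981, -0.0, 0.0]
ft_force: [-0.3, -0.0, -1.8]
grip_width: 0.0434
grip_force: 30.0
```

```bash
python3 - <<'E'
from h import *
to(.490,-.195,.219); s=shot("side","s2")
b=shot("top","t2")
E
```

```text
t 21.95 pos [ 0.5094 -0.3974  0.2197] tool delta [0.095  0.1797 0.0006] q6 -2.015 closing yaw 1.18 tilt 0.001 w 0.0434 F [-0.3 -0.  -1.8]
```

View pics/s2.png

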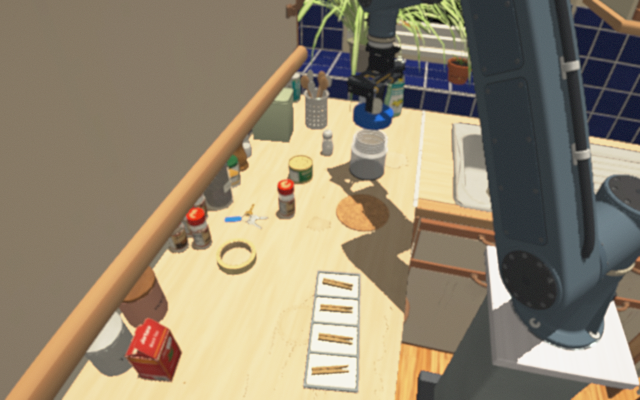

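The side view shows the lid hanging level from the gripper at (372,115), clear of the open jar at (368,150). Next I carry it over the mat.

In the tool's units: 0.015 m is 0.6, 0.008 m is 0.32.

Emit:
inch_along(rows="0.16,0.3,0,0\n0.32,0.6,0,0\n0.32,0.6,0,0\n0.32,0.6,0,0\n0.32,0.6,0,0\n0.32,0.6,0,0\n0.32,0.6,0,0\n0.32,0.6,0,0\n0.32,0.6,0,0\n0.32,0.6,0,0\n0.32,0.6,0,0\n0.32,0.6,0,0\n0.16,0.3,0,0\n0,0,0,0\n0,0,0,0")

```text
time: 23.3
position: [0.4894, -0.1941, 0.2193]
tool_rot: [0.194, 0.981, -0.0, 0.0]
ft_force: [-0.1, -0.4, -1.5]
grip_width: 0.0435
grip_force: 30.0
```

Emit:
inch_along(rows="0,0,0.2,0\n0,0,0.48,0\n0,0,0.48,0\n0,0,0.48,0\n0,0,0.48,0\n0,0,0.48,0\n0,0,0.48,0\n0,0,0.48,0\n0,0,0.48,0\n0,0,0.48,0\n0,0,0.48,0\n0,0,0.48,0\n0,0,0.48,0\n0,0,0.4,0\n0,0,0.2,0\n0,0,0,0")

```text
time: 24.63
position: [0.4886, -0.1945, 0.0537]
tool_rot: [0.195, 0.981, 0.0, -0.001]
ft_force: [0.0, -0.3, -1.2]
grip_width: 0.0432
grip_force: 30.0
```

```bash
python3 -c "
from h import *
to(.490,-.194,.0446)"
```

```text
t 24.63 pos [ 0.4886 -0.1945  0.0537] tool delta [-0.0012  0.001   0.0091] q6 -1.771 closing yaw 1.179 tilt 0.0021 w 0.0432 F [ 0.  -0.3 -1.2]
```

Emit:
inch_along(rows="0,0,0.08,0\n0,0,0.08,0\n0,0,0.08,0\n0,0,0.04,0\n0,0,0.04,0\n0,0,0,0\n0,0,0,0")

```text
time: 25.22
position: [0.4892, -0.1942, 0.0472]
tool_rot: [0.194, 0.981, -0.0, 0.0]
ft_force: [0.2, -0.6, -0.9]
grip_width: 0.0434
grip_force: 30.0
```

Emit:
inch_along(rows="0,0,0.04,0\n0,0,0.04,0\n0,0,0,0\n0,0,0,0")

```text
time: 25.55
position: [0.489, -0.1942, 0.045]
tool_rot: [0.194, 0.981, 0.0, -0.0]
ft_force: [0.2, -0.5, -1.6]
grip_width: 0.0432
grip_force: 30.0
```

Emit:
inch_along(rows="0,0,0.04,0\n0,0,0,0\n0,0,0,0")

```text
time: 25.8
position: [0.4891, -0.1943, 0.0449]
tool_rot: [0.194, 0.981, -0.0, 0.0]
ft_force: [-1.5, 0.9, 5.1]
grip_width: 0.0434
grip_force: 30.0
```

Contact (5 N) at the expected height, so I release and rise.

In the tool's units: -0.03 m is -1.2, -0.025 m is -1.

Emit:
inch_along(rows="0,0,0,0\n0,0,0,0\n0,0,0,0\n0,0,0,0\n0,0,0,0\n0,0,0,0\n0,0,-0.2,0\n0,0,-0.6,0\n0,0,-1,0\n0,0,-1.2,0\n0,0,-1.2,0\n0,0,-1,0\n0,0,-0.8,0\n0,0,0,0", finger_gap=0.08)

```text
time: 26.97
position: [0.4915, -0.1957, 0.1987]
tool_rot: [0.194, 0.981, -0.002, 0.004]
ft_force: [0.4, -1.0, 0.1]
grip_width: 0.0804
grip_force: 0.0
```

```bash
python3 - <<'E'
from h import *
t=shot("top","t3");to(.47,.20,.19)
for a,m,k in blobs(t,(100,120,40),(130,255,255),(310,190,400,270))[:1]: print("lid",a,m.round(1),circ(t,k,.038))
for a,m,k in blobs(t,(5,80,60),(25,255,240),(190,213,278,258),10)[:8]:
    r=cv2.minAreaRect(np.array([onz(t,p[0],.017)[:2] for p in k],np.float32)); print("peg",a,m.round(1),np.round(r[0],4),np.round(r[1],4),r[2])
im=np.hstack([t["img"][195:275,180:400,::-1]]);cv2.imwrite("pics/c3.png",cv2.resize(im,None,fx=3.5,fy=3.5,interpolation=cv2.INTER_CUBIC))
E
```

```text
t 27.02 pos [ 0.4904 -0.1951  0.1965] tool delta [0.1693 0.3575 0.0052] q6 -1.771 closing yaw 1.18 tilt 0.0058 w 0.0796 F [-1.  -0.4 -1. ]
peg 255.0 [262.6 252.9] [0.4348 0.0751] [0.1003 0.0302] 88.61610412597656
peg 49.5 [220.2 236.5] [0.4806 0.1984] [0.0632 0.0119] 6.299980163574219
peg 46.0 [242.7 231.2] [0.4952 0.129 ] [0.0626 0.0116] 10.015174865722656
peg 45.5 [198.4 238.1] [0.4751 0.2642] [0.0652 0.0124] 17.215253829956055
peg 34.5 [263.7 226.9] [0.5095 0.0661] [0.0092 0.0527] 89.98374938964844
peg 20.5 [241.4 214.1] [0.5518 0.1406] [0.0775 0.0094] 88.49437713623047
```

View pics/c3.png

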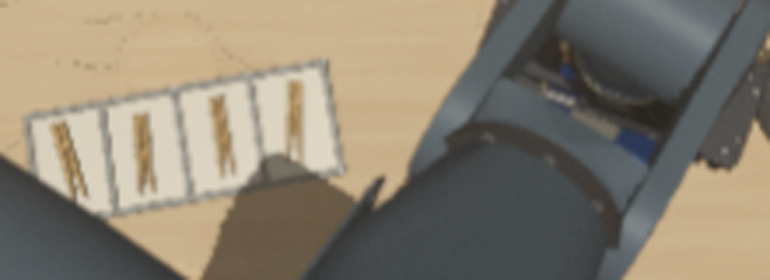

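Only the arm covers the mat in this view, so the lid check comes later. All four pegs are still in their compartments at crop x of about 70, 145, 222 and 295. Next I hover over the peg nearest the mat.

In the tool's units: -0.1 rad is -2.

Emit:
inch_along(rows="0,0,0,-2\n0,0,0,-2\n0,0,0,-2\n0,0,0,-1.8\n0,0,0,0", finger_gap=0.028)

```text
time: 27.43
position: [0.4881, -0.1937, 0.1927]
tool_rot: [-0.0, 1.0, 0.001, -0.001]
ft_force: [-0.7, -0.1, -1.0]
grip_width: 0.0549
grip_force: 0.0
```

```bash
python3 -c "
from h import *
to(.500,.067,.16)"
```

```text
t 27.43 pos [ 0.4881 -0.1937  0.1927] tool delta [-0.0122  0.2606  0.0331] q6 -2.162 closing yaw 1.571 tilt 0.0032 w 0.0549 F [-0.7 -0.1 -1. ]
```

Emit:
inch_along(rows="-0.04,0.8,0.12,0\n-0.04,0.8,0.12,0\n-0.04,0.8,0.12,0\n-0.04,0.8,0.12,0\n-0.04,0.8,0.12,0\n-0.04,0.8,0.12,0\n-0.04,0.8,0.12,0\n-0.04,0.8,0.12,0\n-0.04,0.8,0.12,0\n-0.04,0.8,0.12,0\n-0.04,0.8,0.12,0\n-0.04,0.8,0,0\n0,0.8,0,0\n0,0,0,0\n0,0,0,0")

```text
time: 28.68
position: [0.5005, 0.0665, 0.1603]
tool_rot: [0.0, 1.0, -0.0, -0.001]
ft_force: [-0.1, 0.8, -0.6]
grip_width: 0.0277
grip_force: 0.0
```

```bash
python3 - <<'E'
from h import *
to(.508,.067,.16)
w=shot("wrist","w3");t=shot("top","t4");s=shot("side")
for n,c,roi in(("top",t,(310,190,400,270)),("side",s,(325,170,400,240))):
  for a,m,k in blobs(c,(100,120,30),(130,255,255),roi)[:1]: print(n,"lid",a,m.round(1),circ(c,k,.038))
E
```

```text
t 28.68 pos [0.5005 0.0665 0.1603] tool delta [-0.0075  0.0005  0.0003] q6 -1.66 closing yaw 1.571 tilt 0.0019 w 0.0277 F [-0.1  0.8 -0.6]
top lid 998.0 [348.7 230.5] [ 0.4905 -0.1933  0.1082  0.1097]
side lid 373.0 [372.1 211.2] [ 0.4624 -0.1747  0.0514  0.1297]
```

View pics/w3.png

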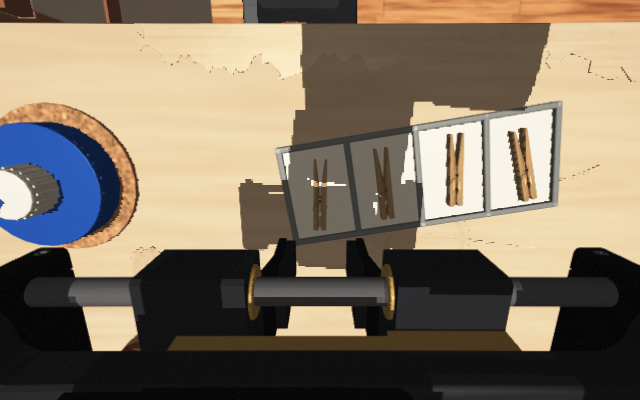

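The wrist view shows all four pegs, centred near (320,195), (384,184), (455,170) and (523,164). The lid lies flat on the mat, measured 2 mm from its centre.

```bash
cat >> h.py <<'E'
def pegs(c,roi,s=90,z=.015):
    for a,m,k in blobs(c,(6,s,25),(24,255,255),roi,25)[:8]:
        P=np.array([onz(c,p[0],z)[:2] for p in k],np.float32)
        (x,y),(w,h),an=cv2.minAreaRect(P)
        if w<h: w,h,an=h,w,an-90
        if an>90: an-=180
        if .05<w<.09 and h<.03: print("peg",a,m.round(0),"xy",round(x,4),round(y,4),"size",round(w,4),round(h,4),"axis rad",round(np.radians((an+90)%180-90),3))
E
python3 - <<'E'
from h import *
w=shot("wrist"); t=shot("top")
pegs(w,(285,110,560,235)); print(); pegs(t,(190,213,278,258),80)
E
```

```text
peg 1179.5 [524. 163.] xy 0.4722 0.2628 size 0.0733 0.0173 axis rad 0.317
peg 934.5 [456. 170.] xy 0.4769 0.1977 size 0.0711 0.0146 axis rad 0.111
peg 714.5 [386. 186.] xy 0.4907 0.129 size 0.0723 0.0135 axis rad 0.156
peg 473.0 [321. 200.] xy 0.5022 0.0651 size 0.0712 0.0124 axis rad -0.003
peg 231.0 [368. 124.] xy 0.4312 0.1144 size 0.0605 0.0151 axis rad -1.407
```

In the tool's units: -0.0017 m is -0.068, -0.0014 m is -0.056.

Emit:
inch_along(rows="-0.068,-0.056,0.4,0\n0,0,0.8,0\n0,0,0.8,0\n0,0,0.8,0\n0,0,0.8,0\n0,0,0.8,0\n0,0,0.6,0\n0,0,0.4,0\n0,0,0.24,0\n0,0,0.12,0\n0,0,0,0\n0,0,0,0", finger_gap=0.028)

```text
time: 29.93
position: [0.5034, 0.0642, 0.0175]
tool_rot: [0.0, 1.0, -0.0, 0.001]
ft_force: [0.3, 0.2, 0.2]
grip_width: 0.0278
grip_force: 0.0
```

```bash
python3 -c "
from h import *
to(.5022,.0651,.009)"
```

```text
t 29.93 pos [0.5034 0.0642 0.0175] tool delta [0.0012 0.0009 0.0085] q6 -1.663 closing yaw 1.57 tilt 0.001 w 0.0278 F [0.3 0.2 0.2]
```

In the tool's units: 0.003 m is 0.12, 0.002 m is 0.08.

Emit:
inch_along(rows="0.04,0.04,0.12,0\n0,0,0.12,0\n0,0,0.08,0\n0,0,0,0", finger_gap=0.028)

```text
time: 30.27
position: [0.5019, 0.0654, 0.009]
tool_rot: [0.0, 1.0, -0.0, -0.0]
ft_force: [-0.2, -0.6, -0.3]
grip_width: 0.0284
grip_force: 0.0
```

Emit:
inch_along(rows="0,0,0,0\n0,0,0,0\n0,0,0,0\n0,0,0,0\n0,0,0,0", finger_gap=0.005, squeeze=15)

```text
time: 30.68
position: [0.5021, 0.0653, 0.0092]
tool_rot: [0.0, 1.0, -0.0, 0.0]
ft_force: [0.6, 0.6, 0.5]
grip_width: 0.0148
grip_force: 15.0
```

Emit:
inch_along(rows="0,0,-0.4,0\n0,0,-0.8,0\n0,0,-1,0\n0,0,-1,0\n0,0,-1,0\n0,0,-1,0\n0,0,-0.8,0\n0,0,-0.4,0\n0,0,0,0")

```text
time: 31.43
position: [0.5036, 0.0653, 0.1723]
tool_rot: [0.0, 1.0, -0.0, 0.003]
ft_force: [-0.1, 0.6, 0.2]
grip_width: 0.0147
grip_force: 15.0
```

```bash
python3 -c "
from h import *
to(.509,-.3972,.17)"
```

```text
t 31.43 pos [0.5036 0.0653 0.1723] tool delta [-0.0057 -0.4625  0.0026] q6 -1.662 closing yaw 1.57 tilt 0.0064 w 0.0147 F [-0.1  0.6  0.2]
```

In the tool's units: -0.03 m is -1.2, -0.0125 m is -0.5.

Emit:
inch_along(rows="0,-0.5,0,0\n-0.04,-1.2,0,0\n-0.04,-1.2,0,0\n-0.04,-1.2,0,0\n-0.04,-1.2,0,0\n-0.04,-1.2,0,0\n-0.04,-1.2,0,0\n-0.04,-1.2,0,0\n0,-1.2,0,0\n0,-1.2,0,0\n0,-1.2,0,0\n0,-1.2,0,0\n0,-1.2,0,0\n0,-1.2,0,0\n0,-1.2,0,0\n0,-1.2,0,0\n0,0,0,0\n0,0,0,0\n0,0,0,0")

```text
time: 33.02
position: [0.5077, -0.3961, 0.168]
tool_rot: [0.001, 1.0, 0.001, -0.001]
ft_force: [0.3, -0.3, 0.2]
grip_width: 0.015
grip_force: 15.0
```

```bash
python3 - <<'E'
from h import *
to(.5092,-.3972,.09); w=shot("wrist","w4")
E
```

```text
t 33.02 pos [ 0.5077 -0.3961  0.168 ] tool delta [-0.0016 -0.0013  0.078 ] q6 -2.406 closing yaw 1.569 tilt 0.0033 w 0.015 F [ 0.3 -0.3  0.2]
```

View pics/w4.png

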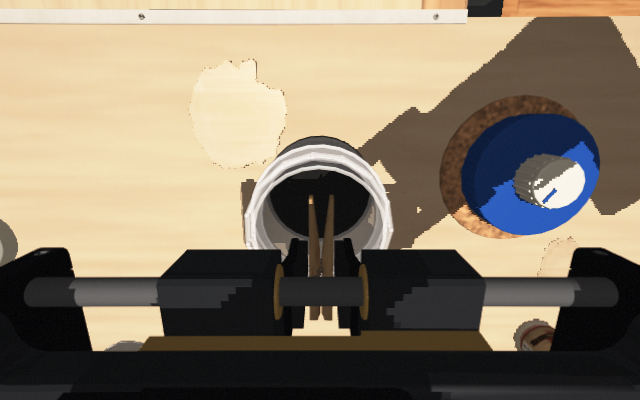

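The peg is held level at (320,260), over the jar mouth centred at x≈320. I lower it and let go.

In the tool's units: 0.012 m is 0.48, 0.01 m is 0.4.

Emit:
inch_along(rows="-0.04,-0.04,0.32,0\n0,0,0.4,0\n0,0,0.48,0\n0,0,0.48,0\n0,0,0.48,0\n0,0,0.4,0\n0,0,0.32,0\n0,0,0.16,0\n0,0,0,0")

```text
time: 33.82
position: [0.5091, -0.3977, 0.0916]
tool_rot: [0.0, 1.0, 0.001, -0.001]
ft_force: [-0.3, -0.4, 0.1]
grip_width: 0.0148
grip_force: 15.0
```

Emit:
inch_along(rows="0,0,0,0\n0,0,0,0\n0,0,0,0\n0,0,-0.4,0\n0,0,-0.8,0\n0,0,-0.8,0\n0,0,-0.8,0\n0,0,-0.4,0\n0,0,0,0", finger_gap=0.028)

```text
time: 34.57
position: [0.5111, -0.3998, 0.1771]
tool_rot: [0.0, 1.0, -0.003, 0.002]
ft_force: [-0.0, 0.2, 0.2]
grip_width: 0.0282
grip_force: 0.0
```

```bash
python3 - <<'E'
from h import *
to(.4907,.129,.16); t=shot("top"); pegs(t,(190,213,278,258),80)
E
```

```text
t 34.57 pos [ 0.5111 -0.3998  0.1771] tool delta [0.0209 0.5289 0.014 ] q6 -2.406 closing yaw 1.57 tilt 0.0074 w 0.0282 F [-0.   0.2  0.2]
peg 49.5 [220. 236.] xy 0.4808 0.1987 size 0.0634 0.012 axis rad 0.112
peg 45.0 [243. 231.] xy 0.4955 0.1294 size 0.0627 0.0116 axis rad 0.175
peg 44.5 [198. 238.] xy 0.4765 0.2653 size 0.0624 0.0116 axis rad 0.349
```

Emit:
inch_along(rows="0.04,0.68,0,0\n0.04,1.2,0,0\n0.04,1.2,0,0\n0.04,1.2,0,0\n0.04,1.2,0,0\n0.04,1.2,0,0\n0.04,1.2,0,0\n0.04,1.2,0,0\n0.04,1.2,0,0\n0.04,1.2,0,0\n0.04,1.2,0,0\n0.04,1.2,0,0\n0.04,1.2,0,0\n0.04,1.2,0,0\n0.04,1.2,0,0\n0.04,1.2,0,0\n0.04,1.2,0,0\n0.04,1.2,0,0")

```text
time: 36.12
position: [0.4907, 0.1302, 0.1719]
tool_rot: [0.0, 1.0, -0.0, -0.001]
ft_force: [0.4, 0.4, -0.4]
grip_width: 0.0278
grip_force: 0.0
```

Emit:
inch_along(rows="0,0,0,-1.6\n0,0,0,-1.52\n0,0,0,0\n0,0,0,0")

```text
time: 36.45
position: [0.4912, 0.129, 0.1722]
tool_rot: [-0.077, 0.997, 0.0, -0.001]
ft_force: [0.1, 0.5, 0.6]
grip_width: 0.0282
grip_force: 0.0
```

```bash
python3 - <<'E'
from h import *
w=shot("wrist","w5"); pegs(w,(200,60,560,245)); to(.4907,.129,.015)
E
```

```text
peg 810.5 [452. 194.] xy 0.4719 0.2633 size 0.0727 0.0151 axis rad 0.317
peg 717.0 [389. 190.] xy 0.4769 0.1981 size 0.0724 0.0142 axis rad 0.105
peg 450.0 [322. 195.] xy 0.4905 0.1297 size 0.0712 0.0117 axis rad 0.153
peg 353.5 [321. 240.] xy 0.5451 0.1408 size 0.067 0.0082 axis rad -1.418
t 36.5 pos [0.4914 0.1287 0.1724] tool delta [0.0004 0.0004 0.1574] q6 -1.688 closing yaw 1.724 tilt 0.0017 w 0.0283 F [ 0.4 -0.4  0.2]
```

In the tool's units: 0.025 m is 1, 0.02 m is 0.8.

Emit:
inch_along(rows="0.016,0.04,0.48,0\n0,0,1,0\n0,0,1,0\n0,0,1,0\n0,0,1,0\n0,0,0.8,0\n0,0,0.52,0\n0,0,0.32,0\n0,0,0.2,0\n0,0,0.12,0\n0,0,0,0\n0,0,0,0\n0,0,0,0")

```text
time: 37.58
position: [0.4921, 0.1298, 0.0129]
tool_rot: [-0.077, 0.997, -0.0, 0.001]
ft_force: [0.3, 0.4, -0.2]
grip_width: 0.028
grip_force: 0.0
```

```bash
python3 -c "
from h import *
to(.4905,.1297,.009)"
```

```text
t 37.58 pos [0.4921 0.1298 0.0129] tool delta [0.0016 0.0002 0.0039] q6 -1.688 closing yaw 1.726 tilt 0.0017 w 0.028 F [ 0.3  0.4 -0.2]
```

In the tool's units: 0.0015 m is 0.06, 0.001 m is 0.04.

Emit:
inch_along(rows="0,0,0.06,0\n0,0,0.04,0\n0,0,0,0")

```text
time: 37.83
position: [0.4916, 0.1298, 0.0098]
tool_rot: [-0.078, 0.997, -0.0, 0.0]
ft_force: [0.2, -0.1, 0.6]
grip_width: 0.0277
grip_force: 0.0
```

Emit:
inch_along(rows="0,0,0,0\n0,0,0,0\n0,0,0,0\n0,0,0,0\n0,0,0,0", finger_gap=0.005, squeeze=15)

```text
time: 38.25
position: [0.4915, 0.1298, 0.0096]
tool_rot: [-0.078, 0.997, 0.0, 0.0]
ft_force: [0.2, -0.1, 0.1]
grip_width: 0.0149
grip_force: 15.0
```

Emit:
inch_along(rows="0,0,-0.4,0\n0,0,-0.8,0\n0,0,-1,0\n0,0,-1,0\n0,0,-1,0\n0,0,-1,0\n0,0,-0.8,0\n0,0,-0.4,0\n0,0,0,0\n0,0,0,0")

```text
time: 39.08
position: [0.4915, 0.1298, 0.1704]
tool_rot: [-0.078, 0.997, -0.0, 0.001]
ft_force: [-0.4, -0.6, -0.8]
grip_width: 0.0147
grip_force: 15.0
```

```bash
python3 -c "
from h import *
to(.5092,-.3974,.17)"
```

```text
t 39.08 pos [0.4915 0.1298 0.1704] tool delta [ 6.400e-02 -5.236e-01  4.000e-04] q6 -1.688 closing yaw 1.726 tilt 0.0016 w 0.0147 F [-0.4 -0.6 -0.8]
```

In the tool's units: -0.032 m is -1.28, -0.0116 m is -0.464.

Emit:
inch_along(rows="0,-0.464,0,0\n0.16,-1.28,0,0\n0.16,-1.28,0,0\n0.16,-1.28,0,0\n0.16,-1.28,0,0\n0.16,-1.28,0,0\n0.16,-1.28,0,0\n0.16,-1.28,0,0\n0.16,-1.28,0,0\n0.16,-1.28,0,0\n0.16,-1.28,0,0\n0.16,-1.28,0,0\n0.16,-1.28,0,0\n0.16,-1.28,0,0\n0.16,-1.28,0,0\n0.16,-1.28,0,0\n0.16,-1.28,0,0\n0,0,0,0\n0,0,0,0\n0,0,0,0")

```text
time: 40.75
position: [0.5077, -0.3968, 0.1677]
tool_rot: [-0.077, 0.997, 0.002, -0.001]
ft_force: [0.2, -0.0, -0.3]
grip_width: 0.0147
grip_force: 15.0
```

```bash
python3 -c "
from h import *
to(.5092,-.3974,.09)"
```

```text
t 40.75 pos [ 0.5077 -0.3968  0.1677] tool delta [-0.0015 -0.0012  0.0777] q6 -2.562 closing yaw 1.725 tilt 0.0044 w 0.0147 F [ 0.2 -0.  -0.3]
```

Units first: shifts go in units of 25 mm and turns go in units of 0.05 rad. So 0.012 m is 0.48, 0.01 m is 0.4.

Emit:
inch_along(rows="0,0,0.32,0\n0,0,0.4,0\n0,0,0.48,0\n0,0,0.48,0\n0,0,0.48,0\n0,0,0.4,0\n0,0,0.32,0\n0,0,0.16,0\n0,0,0,0")

```text
time: 41.5
position: [0.5087, -0.3969, 0.0921]
tool_rot: [-0.078, 0.997, 0.001, -0.001]
ft_force: [-0.5, -0.1, -0.1]
grip_width: 0.0149
grip_force: 15.0
```

Emit:
inch_along(rows="0,0,0,0\n0,0,0,0\n0,0,0,0\n0,0,-0.4,0\n0,0,-0.8,0\n0,0,-0.8,0\n0,0,-0.8,0\n0,0,-0.4,0\n0,0,0,0\n0,0,0,0\n0,0,0,0", finger_gap=0.028)

```text
time: 42.42
position: [0.5086, -0.3968, 0.1728]
tool_rot: [-0.077, 0.997, 0.001, -0.001]
ft_force: [-0.6, -0.3, 0.0]
grip_width: 0.0277
grip_force: 0.0
```

```bash
python3 - <<'E'
from h import *
to(.4769,.1981,.17); t=shot("top"); pegs(t,(190,213,278,258),80)
E
```

```text
t 42.42 pos [ 0.5086 -0.3968  0.1728] tool delta [-0.0606  0.5927  0.0036] q6 -2.561 closing yaw 1.726 tilt 0.0018 w 0.0277 F [-0.6 -0.3  0. ]
peg 49.5 [220. 236.] xy 0.4808 0.1989 size 0.0634 0.0119 axis rad 0.11
peg 45.5 [198. 238.] xy 0.4765 0.2653 size 0.0624 0.0116 axis rad 0.349
```

Emit:
inch_along(rows="-0.136,0.62,0,0\n-0.136,1.36,0,0\n-0.136,1.36,0,0\n-0.136,1.36,0,0\n-0.136,1.36,0,0\n-0.136,1.36,0,0\n-0.136,1.36,0,0\n-0.136,1.36,0,0\n-0.136,1.36,0,0\n-0.136,1.36,0,0\n-0.136,1.36,0,0\n-0.136,1.36,0,0\n-0.136,1.36,0,0\n-0.136,1.36,0,0\n-0.136,1.36,0,0\n-0.136,1.36,0,0\n-0.136,1.36,0,0\n-0.136,1.36,0,0")

```text
time: 43.97
position: [0.4758, 0.2006, 0.1728]
tool_rot: [-0.078, 0.997, 0.0, -0.001]
ft_force: [1.1, -0.5, -0.6]
grip_width: 0.0277
grip_force: 0.0
```

Emit:
inch_along(rows="0,0,0,0.94\n0,0,0,0\n0,0,0,0\n0,0,0,0")

```text
time: 44.3
position: [0.4771, 0.198, 0.1731]
tool_rot: [-0.054, 0.999, -0.0, -0.001]
ft_force: [-0.2, 0.2, -0.2]
grip_width: 0.0282
grip_force: 0.0
```

```bash
python3 - <<'E'
from h import *
w=shot("wrist","w6"); pegs(w,(200,60,560,245)); to(.4769,.1981,.010)
E
```

```text
peg 622.5 [385. 196.] xy 0.472 0.2642 size 0.0723 0.0133 axis rad 0.318
peg 454.5 [321. 195.] xy 0.4767 0.1991 size 0.0714 0.0124 axis rad 0.104
peg 145.0 [329. 241.] xy 0.5329 0.2092 size 0.0643 0.0078 axis rad -1.416
t 44.35 pos [0.4774 0.1977 0.1732] tool delta [0.0003 0.0005 0.1632] q6 -1.502 closing yaw 1.679 tilt 0.0012 w 0.0281 F [-0.9 -0.4  0.3]
```

In the tool's units: 0.025 m is 1, 0.02 m is 0.8.

Emit:
inch_along(rows="0.012,0.04,0.48,0\n0,0,1,0\n0,0,1,0\n0,0,1,0\n0,0,1,0\n0,0,0.8,0\n0,0,0.52,0\n0,0,0.32,0\n0,0,0.2,0\n0,0,0.16,0\n0,0,0.04,0\n0,0,0,0\n0,0,0,0\n0,0,0,0")

```text
time: 45.52
position: [0.478, 0.1995, 0.0113]
tool_rot: [-0.054, 0.999, 0.0, 0.001]
ft_force: [0.5, 0.2, 0.6]
grip_width: 0.028
grip_force: 0.0
```

Emit:
inch_along(rows="0,0,0,0\n0,0,0,0\n0,0,0,0\n0,0,0,0\n0,0,0,0", finger_gap=0.005, squeeze=15)

```text
time: 45.93
position: [0.4776, 0.1995, 0.0108]
tool_rot: [-0.054, 0.999, 0.0, 0.0]
ft_force: [-0.1, 1.2, 2.2]
grip_width: 0.0145
grip_force: 15.0
```

Emit:
inch_along(rows="0,0,-0.4,0\n0,0,-0.8,0\n0,0,-1,0\n0,0,-1,0\n0,0,-1,0\n0,0,-1,0\n0,0,-0.8,0\n0,0,-0.4,0\n0,0,0,0\n0,0,0,0")

```text
time: 46.77
position: [0.4773, 0.1993, 0.1707]
tool_rot: [-0.054, 0.999, 0.0, 0.0]
ft_force: [0.0, 0.8, -0.2]
grip_width: 0.0147
grip_force: 15.0
```

```bash
python3 -c "
from h import *
to(.5092,-.3974,.17)"
```

```text
t 46.77 pos [0.4773 0.1993 0.1707] tool delta [ 0.0327 -0.5967  0.0007] q6 -1.5 closing yaw 1.679 tilt 0.0004 w 0.0147 F [ 0.   0.8 -0.2]
```

Emit:
inch_along(rows="0.064,-0.748,0,0\n0.072,-1.36,0,0\n0.072,-1.36,0,0\n0.072,-1.36,0,0\n0.072,-1.36,0,0\n0.072,-1.36,0,0\n0.072,-1.36,0,0\n0.072,-1.36,0,0\n0.072,-1.36,0,0\n0.072,-1.36,0,0\n0.072,-1.36,0,0\n0.072,-1.36,0,0\n0.072,-1.36,0,0\n0.072,-1.36,0,0\n0.072,-1.36,0,0\n0.072,-1.36,0,0\n0.072,-1.36,0,0\n0.072,-1.36,0,0\n0,0,0,0\n0,0,0,0")

```text
time: 48.43
position: [0.5087, -0.3985, 0.1679]
tool_rot: [-0.053, 0.999, 0.002, -0.001]
ft_force: [0.1, 0.2, -1.9]
grip_width: 0.0146
grip_force: 15.0
```

Emit:
inch_along(rows="0,0,0,0\n0,0,0,0")

```text
time: 48.6
position: [0.5092, -0.3952, 0.1691]
tool_rot: [-0.054, 0.999, 0.002, -0.001]
ft_force: [-0.0, 0.1, 0.6]
grip_width: 0.0146
grip_force: 15.0
```

```bash
python3 -c "
from h import *
to(.5092,-.3974,.09)"
```

```text
t 48.6 pos [ 0.5092 -0.3952  0.1691] tool delta [ 0.     -0.0024  0.0791] q6 -2.513 closing yaw 1.68 tilt 0.0041 w 0.0146 F [-0.   0.1  0.6]
```

In the tool's units: 0.012 m is 0.48, 0.01 m is 0.4.

Emit:
inch_along(rows="0,-0.06,0.32,0\n0,0,0.4,0\n0,0,0.48,0\n0,0,0.48,0\n0,0,0.48,0\n0,0,0.4,0\n0,0,0.32,0\n0,0,0.16,0\n0,0,0,0")

```text
time: 49.35
position: [0.5095, -0.3983, 0.0931]
tool_rot: [-0.054, 0.999, 0.001, -0.001]
ft_force: [0.8, -0.3, 0.9]
grip_width: 0.0149
grip_force: 15.0
```

Emit:
inch_along(rows="0,0,0,0\n0,0,0,0\n0,0,0,0\n0,0,-0.4,0\n0,0,-0.8,0\n0,0,-0.8,0\n0,0,-0.8,0\n0,0,-0.4,0\n0,0,0,0\n0,0,0,0\n0,0,0,0", finger_gap=0.028)

```text
time: 50.27
position: [0.5095, -0.3982, 0.1738]
tool_rot: [-0.054, 0.999, 0.001, -0.001]
ft_force: [0.4, 0.1, -0.9]
grip_width: 0.0276
grip_force: 0.0
```

```bash
python3 - <<'E'
from h import *
to(.472,.2642,.17); t=shot("top","t7"); pegs(t,(150,205,290,270),80); shot("wrist","w7")
E
```

```text
t 50.27 pos [ 0.5095 -0.3982  0.1738] tool delta [-0.0342  0.6625  0.0047] q6 -2.515 closing yaw 1.679 tilt 0.0019 w 0.0276 F [ 0.4  0.1 -0.9]
peg 45.5 [198. 238.] xy 0.4765 0.2653 size 0.0624 0.0116 axis rad 0.349
```

View pics/w7.png

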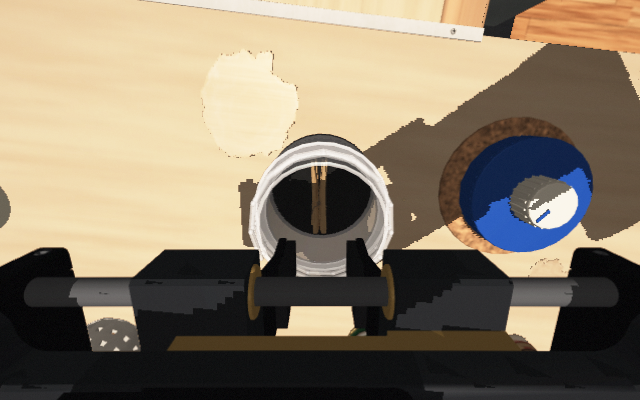

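The pegs lie inside the jar at (320,200), and the lid is still on the mat. Now the last one.

Emit:
inch_along(rows="-0.068,0.66,0,0\n-0.068,1.36,0,0\n-0.068,1.36,0,0\n-0.068,1.36,0,0\n-0.068,1.36,0,0\n-0.068,1.36,0,0\n-0.068,1.36,0,0\n-0.068,1.36,0,0\n-0.068,1.36,0,0\n-0.068,1.36,0,0\n-0.068,1.36,0,0\n-0.068,1.36,0,0\n-0.068,1.36,0,0\n-0.068,1.36,0,0\n-0.068,1.36,0,0\n-0.068,1.36,0,0\n-0.068,1.36,0,0\n-0.068,1.36,0,0\n-0.068,1.36,0,0\n-0.068,1.36,0,0")

```text
time: 52.03
position: [0.4714, 0.265, 0.1736]
tool_rot: [-0.054, 0.999, -0.0, -0.001]
ft_force: [1.1, 0.0, 0.6]
grip_width: 0.0278
grip_force: 0.0
```

Emit:
inch_along(rows="0,0,0,-2.1\n0,0,0,-2.1\n0,0,0,0\n0,0,0,0\n0,0,0,0")

```text
time: 52.45
position: [0.4721, 0.2631, 0.174]
tool_rot: [-0.157, 0.988, -0.0, -0.001]
ft_force: [-0.6, -0.3, -0.6]
grip_width: 0.0282
grip_force: 0.0
```

```bash
python3 - <<'E'
from h import *
w=shot("wrist","w8"); pegs(w,(200,60,560,245)); to(.472,.2642,.010)
E
```

```text
peg 469.5 [323. 195.] xy 0.4717 0.2644 size 0.0717 0.0124 axis rad 0.322
t 52.5 pos [0.4722 0.263  0.1742] tool delta [-0.0003  0.0012  0.1642] q6 -1.585 closing yaw 1.886 tilt 0.0009 w 0.0278 F [-0.1 -0.9 -0.3]
```

In the tool's units: 0.025 m is 1, 0.02 m is 0.8.

Emit:
inch_along(rows="0,0.06,0.52,0\n0,0,1,0\n0,0,1,0\n0,0,1,0\n0,0,1,0\n0,0,0.8,0\n0,0,0.52,0\n0,0,0.32,0\n0,0,0.2,0\n0,0,0.16,0\n0,0,0.04,0\n0,0,0,0\n0,0,0,0\n0,0,0,0")

```text
time: 53.67
position: [0.4724, 0.2651, 0.0113]
tool_rot: [-0.158, 0.987, 0.0, 0.001]
ft_force: [0.6, 0.3, 0.1]
grip_width: 0.0276
grip_force: 0.0
```

Emit:
inch_along(rows="0,0,0,0\n0,0,0,0\n0,0,0,0\n0,0,0,0\n0,0,0,0", finger_gap=0.005, squeeze=15)

```text
time: 54.08
position: [0.472, 0.265, 0.0109]
tool_rot: [-0.158, 0.987, 0.0, 0.0]
ft_force: [-0.5, -0.2, 2.8]
grip_width: 0.0148
grip_force: 15.0
```

Emit:
inch_along(rows="0,0,-0.4,0\n0,0,-0.8,0\n0,0,-1,0\n0,0,-1,0\n0,0,-1,0\n0,0,-1,0\n0,0,-0.8,0\n0,0,-0.4,0\n0,0,0,0\n0,0,0,0")

```text
time: 54.92
position: [0.4717, 0.2648, 0.1707]
tool_rot: [-0.158, 0.987, 0.0, 0.0]
ft_force: [0.5, -0.2, 0.0]
grip_width: 0.0144
grip_force: 15.0
```

```bash
python3 -c "
from h import *
to(.5092,-.3974,.17)"
```

```text
t 54.92 pos [0.4717 0.2648 0.1707] tool delta [ 0.1716 -0.6407  0.0007] q6 -1.584 closing yaw 1.889 tilt 0.0004 w 0.0144 F [ 0.5 -0.2  0. ]
```

In the tool's units: 0.11 rad is 2.2.

Emit:
inch_along(rows="0,0,0,2.2\n0,0,0,2.2\n0,0,0,2\n0,0,0,0\n0,0,0,0")

```text
time: 55.33
position: [0.4709, 0.2645, 0.169]
tool_rot: [-0.0, 1.0, -0.001, -0.002]
ft_force: [0.9, -0.6, 0.2]
grip_width: 0.0148
grip_force: 15.0
```

```bash
python3 -c "
from h import *
to(.5092,-.3974,.17)"
```

```text
t 55.33 pos [0.4709 0.2645 0.169 ] tool delta [-3.78e-02 -6.62e-01 -4.00e-04] q6 -1.267 closing yaw 1.572 tilt 0.0033 w 0.0148 F [ 0.9 -0.6  0.2]
```

In the tool's units: -0.034 m is -1.36, -0.016 m is -0.64.

Emit:
inch_along(rows="-0.076,-0.64,0,0\n-0.076,-1.36,0,0\n-0.076,-1.36,0,0\n-0.076,-1.36,0,0\n-0.076,-1.36,0,0\n-0.076,-1.36,0,0\n-0.076,-1.36,0,0\n-0.076,-1.36,0,0\n-0.076,-1.36,0,0\n-0.076,-1.36,0,0\n-0.076,-1.36,0,0\n-0.076,-1.36,0,0\n-0.076,-1.36,0,0\n-0.076,-1.36,0,0\n-0.076,-1.36,0,0\n-0.076,-1.36,0,0\n-0.076,-1.36,0,0\n-0.076,-1.36,0,0\n-0.076,-1.36,0,0\n-0.076,-1.36,0,0")

```text
time: 57.0
position: [0.508, -0.3985, 0.1694]
tool_rot: [-0.0, 1.0, 0.001, -0.001]
ft_force: [-0.1, 0.8, 0.1]
grip_width: 0.0142
grip_force: 15.0
```

Emit:
inch_along(rows="0,0,0,0\n0,0,0,0\n0,0,0,0\n0,0,0,0")

```text
time: 57.33
position: [0.5082, -0.3953, 0.1698]
tool_rot: [0.0, 1.0, 0.001, -0.001]
ft_force: [-0.5, -0.0, 0.5]
grip_width: 0.0145
grip_force: 15.0
```

```bash
python3 -c "
from h import *
to(.5092,-.3974,.09)"
```

```text
t 57.33 pos [ 0.5082 -0.3953  0.1698] tool delta [-0.0011 -0.0023  0.0798] q6 -2.405 closing yaw 1.571 tilt 0.0028 w 0.0145 F [-0.5 -0.   0.5]
```

In the tool's units: 0.012 m is 0.48, 0.01 m is 0.4.

Emit:
inch_along(rows="-0.04,-0.06,0.32,0\n0,0,0.4,0\n0,0,0.48,0\n0,0,0.48,0\n0,0,0.48,0\n0,0,0.4,0\n0,0,0.32,0\n0,0,0.16,0\n0,0,0,0")

```text
time: 58.08
position: [0.5091, -0.3981, 0.0931]
tool_rot: [0.001, 1.0, 0.001, -0.001]
ft_force: [-0.0, 0.4, 0.1]
grip_width: 0.0146
grip_force: 15.0
```

Emit:
inch_along(rows="0,0,0,0\n0,0,0,0\n0,0,0,0\n0,0,-0.4,0\n0,0,-0.8,0\n0,0,-0.8,0\n0,0,-1.2,0\n0,0,-1.2,0\n0,0,-1.2,0\n0,0,0,0\n0,0,0,0\n0,0,0,0", finger_gap=0.028)

```text
time: 59.08
position: [0.5094, -0.3983, 0.2352]
tool_rot: [0.001, 1.0, -0.0, 0.0]
ft_force: [0.3, 1.2, -0.1]
grip_width: 0.0281
grip_force: 0.0
```

```bash
python3 - <<'E'
from h import *
to(.51,-.4,.2); w=shot("wrist"); t=shot("top")
im=np.vstack([cv2.resize(w["img"][80:380,60:580],(520,300)),np.pad(cv2.resize(t["img"][130:280,180:440],(520,300)),((0,0),(0,0),(0,0)))])
cv2.imwrite("pics/f.png",im[:,:,::-1])
for n,c,roi in(("top",t,(310,190,400,270)),):
  for a,m,k in blobs(c,(100,120,30),(130,255,255),roi)[:1]: print("lid",a,circ(c,k,.038))
E
```

```text
t 59.08 pos [ 0.5094 -0.3983  0.2352] tool delta [-0.0006 -0.0017  0.0352] q6 -2.405 closing yaw 1.569 tilt 0.0003 w 0.0281 F [ 0.3  1.2 -0.1]
lid 780.5 [ 0.4942 -0.1964  0.097   0.1108]
```

View pics/f.png

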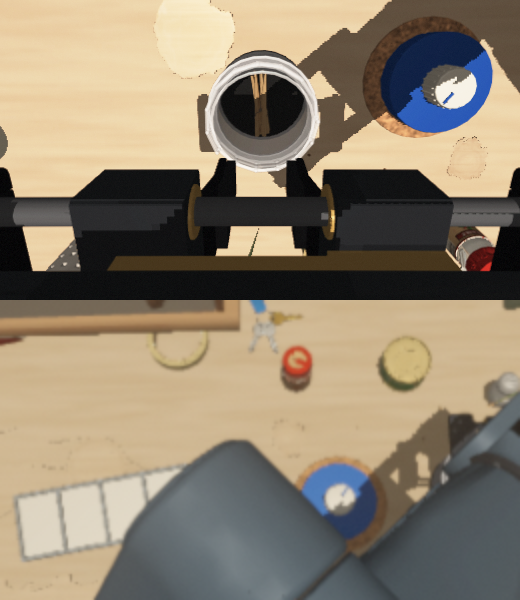

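The combined view shows the pegs lying low in the jar (258,105 in the upper half) and the lid knob up on the mat. The visible part of the tray is empty, the bystanders are in place, and the gripper is clear.

Emit:
inch_along(rows="0,0,0,0\n0,0,0,0\n0,0,0,0\n0,0,0,0\n0,0,0,0\n0,0,0,0")

```text
time: 59.68
position: [0.5097, -0.3987, 0.2344]
tool_rot: [0.001, 1.0, 0.0, -0.0]
ft_force: [-0.6, 0.8, 0.5]
grip_width: 0.0276
grip_force: 0.0
```

```bash
python3 -c "
from rig import robot
print(robot.hand_in())"
```

```text
the job is handed in; nothing more can be done
None
```

I handed the job in at about 60 s with the lid knob up on the cork mat, all four pegs dropped into the jar and the spice jar, tin and salt shaker left alone; `hand_in()` returned no verdict.

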